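Free a plaster mould from the ratchet press

ROBOT

A 6-joint arm with a two-finger parallel gripper is mounted at the origin on the work surface. World frame = base frame: x ahead of the robot, y to its left, z up, the work surface at z = 0. Lengths are in m, angles in degrees, forces in N, time in s.
With the tool pointing down it reaches from about 0.35 to 0.875 m from the base axis. Payload 4.2 kg.
Tool frame: the origin (TCP) lies midway between the tips of the shut fingers; the grasp point (between the pads) lies 19 mm behind it (arm.pinch_z is the z of the grasp point in the tool frame, in m); z points along the fingers, y is the line along which they close (so a half turn about z gives the same grasp; the last joint's range is limited). The gripper opens to 87 mm and grips with 3 to 60 N. Pads are 19 mm wide; open, the fingers measure 117 mm over their backs; the gripper's body (75 mm by 190 mm) begins 51 mm behind the grasp point.
Start: joints at [-53.251, 22.042, 0.453, 0, -68.411, -14.817], TCP at [0.233, -0.58, 0.223] pointing down, gripper open.
Joint ranges: [-179.83, 179.83], [-69.29, 118.12], [-61.27, 80.66], [-181.25, 117.63], [-171.15, -9.14], [-177.46, 177.46]. Speed limits (degrees/s): [159.86, 159.86, 180, 180, 180, 180].

INTERFACE

Orientations are given as a 3x3 rotation matrix whose columns are the frame's x, y, z axes.
In Python, from station import arm gives the robot as it stands.
- The arm moves only by the tool apply_moves, never from a script. Its argument "targets" is one flat list of numbers, 7 for each row, row after row: the shift along the tool's x, y, z in mm, then the turn, a rotation vector about the tool's x, y, z in rad, then the finger opening in mm, from 0 to 87. A call has 1 to 10 rows; each row is the pose to reach, as a shift and turn from the pose commanded when the call began, along the tool's axes at that moment; what a row does not reach only later rows make up. A row lasts 1/10 s, in which the tool goes at most 50 mm and 8.59 degrees, less where a joint would pass 70% of its speed; a pose out of reach is approached as far as the arm can. A call with a gripper value outside its range is refused whole. The fingers move at their own pace and stop on an object; "squeeze" is the grip in N (left out, the last holds). Time passes only in rows, so rows that repeat a pose let the fingers close. It gives the time, the measured TCP pose, the force, the opening and the grip force at its end, in the units of the state.
- arm.observe(): the state, without advancing time (a new reading comes with each control period).
- arm.get_image(name): name is "side" or "top" or "wrist"; returns a dict with "pixels" (384x512x3 uint8, red, green, blue), "depth" (384x512 float32, m along the optical axis (not along the pixel's ray), 0 where there is no reading), "intrinsics" (3x3 intrinsics, pixels), "rvec" (rotation vector, rad) and "tvec" (3), from world to camera coordinates, as OpenCV has them. Camera axes: x right, y down, z forward; pixel columns grow to the right and rows downward; lengths in m; the calibration is good to about 2 mm. A picture is of the moment at which its call begins.
- arm.close_job(): hands the job in; it is judged then, once.
The state is a dict: "clock": time; "joint_positions": joint angles; "joint_velocities": joint speeds; "tau": joint torques, N m; "tool_pos": TCP position; "eef_rot": TCP orientation; "ft_force": force on the tool from outside, world axes, zero at the start; "moment": the same for the moment, N m; "width": finger opening in m; "grip_force": force on a finger pad.
Only numpy, scipy, OpenCV 4.12 (cv2) and the standard library are available. Lean on these libraries where they do the work, as an engineer would, in place of code of your own. Each camera call takes 0.05 s, during which the arm holds its last target. There are 200 camera calls.

TASK

The plaster mould in the press has set. Release the ratchet - the hooked pawl only comes up once the jaw has been pushed in towards the mould against its spring - and draw the jaw right back, then lift the mould out and set it down gently, standing upright and wholly on the drying board. Leave the plaster bust, the jar and the mallet where they are.

Things in the scene. Friction and masses are not known exactly. Their poses are not given: they have to be found in the camera images.
- press: Mould press fixed to the table, -x side facing roughly away from the robot, +x towards it. Plywood base x -75..65, y -155..155, 20 mm thick; origin on the table under its middle. +y is the clamping direction: steel fixed jaw at y 130..155 (80 mm high), mould against it, sliding jaw behind the mould; rack of hooked teeth near the -x edge, up to 40 mm high.
- ledge (a point): Middle of the underside of the wooden tool ledge (press x -89, y -50), 128 mm above the table: 28 (x) x 200 (y) x 30 mm, axes as the press, straight over the pawl's tail, on two 12 mm posts (158 mm high) at press x -69, y -143 and 43. So the tail is taken from the -x side, tool leaning back 35 to 45 degrees, fingers pointing to +x and down.
- jaw (a joint): Sliding aluminium jaw, 90 x 45 mm, top 111 mm above the table, lip reaching 15 mm over the mould's top. 0 = clamped; grows as it slides back along press -y; stops at -0.009 and 0.075 m. 2.5 N friction, stays where left. Its front pad is sprung: 5 N when clamped, 0.9 N/mm more as the jaw is pushed in (16 N with friction at the -0.009 stop).
- pawl (a joint): Pawl hinged on the jaw and travelling with it; 0 = down, grows as the tail rises, stop 0.21 rad. Hinge along press y, 136 mm to +x of the tail point. A spring (2 to 3 N at the tail) shuts it. Its toe hooks under a rack tooth: the tail rises only 4 mm until the jaw is pushed in to -0.006 m or less. Held at 0.15 rad or more (tail 21 mm up) it clears the teeth; then draw the jaw back by the tail.
- pawl_tail (a point): Grip point in the pawl's tail: a steel bar along the press's x, 14 mm wide (y), 16 mm high, ending 14 mm further to -x, free on both sides; 70 mm above the table when down, at press x -106, y -12 with the jaw at 0. Its y axis is the press's y.
- mould_center (a point): Centre (half-way up) of the plaster mould, a pale block 54 (x) x 70 (y) x 80 (z) mm with a seam and two bands round it, about 0.3 to 0.6 kg; standing on the base plate at 60 mm above the table, at y 95 mm in the press's frame. Axes along its sides, z up. Once the jaw is back, take it from above across its 54 mm sides (the x faces).
- board_top (a point): Middle of the upper face of the wooden drying board, fixed on the table: 170 (x) x 160 (y) mm, top 22 mm above the table; axes along its sides.
- maquette: Small plaster bust, 68 mm across, 134 mm tall, standing; origin under its middle. Leave alone.
- jar: Jar with a steel lid, 72 mm across, 100 mm tall; origin under its middle. Leave alone.
- mallet: Wooden mallet 220 mm long lying on the table, origin under its middle. Leave alone.
Mind the look-alikes: they are no part of the job. Of the things like the part that bears board_top, leave any that is blue or orange; of the rest the larger one is meant.

How it is judged (in metres and radians):
On the way, in this order (a step that is already met when the one before it is completed fails the run):
1. the pawl is lifted clear of the rack (value of joint pawl above 0.13 rad), for 0.1 s.
2. the jaw is drawn back with the mould still standing in the press (value of joint jaw above 0.04 m and height (world z) of mould_center below 0.07 m and y of mould_center in the frame of press above 0.05 m), for 0.2 s.
3. the mould is lifted out of the press (height (world z) of mould_center above 0.09 m), for 0.2 s.
At the end, for the whole second after the job is handed in: The mould stands upright (within 5 degrees), at rest and let go, on the drying board, its centre within 58 mm (board x) and 53 mm (board y) of the board's middle; the jaw is back by more than 40 mm (value of joint jaw above 0.04 m and x of mould_center in the frame of board_top between -0.058 and 0.058 m and y of mould_center in the frame of board_top between -0.053 and 0.053 m and z of mould_center in the frame of board_top between 0.036 and 0.044 m and angle between mould_center's own z axis and vertical below 0.08 rad and linear speed of mould below 0.01 m/s); the robot touches nothing.
It fails at once if the mould is pressed or banged on the board with more than 100 N (contact force between mould and board above 100 N).
It fails at once if the mould is let fall (moving at over 0.4 m/s, a drop of about 10 mm, with no finger touching it) (contact force between the fingers and mould below 0.5 N and linear speed of mould above 0.4 m/s).
It fails at once if the bust, the jar or the mallet is moved by more than 20 mm (distance of any of maquette, jar, mallet from where it was at the start of the episode above 0.02 m).
It also fails if it takes over 64 s, if anything falls off the work surface, if the arm or the gripper's body presses on something with over 40 N, if the wrist force passes 120 N, or if a joint passes its speed limit or range.

## Working session

There is one attempt and no reset: what is moved stays moved. The work goes in short steps, Python scripts to look and compute and a tool call to move; the robot and the scene stay as the last step left them, time stands still between calls to the robot, and variables do not carry over. Pictures are saved under pics/ and viewed, at most 10 in all, crops included, and the job is handed in when it is done.

Besides the shell and the picture viewer there is one more tool, called after "Request:" in YAML: its name, and indented under it one key for each argument. apply_moves: Moves the arm, as the interface text tells. Its arguments: {"type":"object","properties":{"targets":{"type":"array","items":{"type":"number"}},"squeeze":{"type":"number"}},"required":["targets"]}

```bash
mkdir -p pics; ls
cat > h.py <<'E'
import numpy as np, cv2
from station import arm
def get(n):
    d=arm.get_image(n); return d
def save(d,fn): cv2.imwrite(fn,cv2.cvtColor(d['pixels'],cv2.COLOR_RGB2BGR))
def cloud(d):
    K=np.array(d['intrinsics']);R=cv2.Rodrigues(np.array(d['rvec'],float))[0];t=np.array(d['tvec'],float).ravel()
    z=d['depth'];v,u=np.indices(z.shape)
    p=np.stack([(u-K[0,2])/K[0,0]*z,(v-K[1,2])/K[1,1]*z,z],-1)
    w=(p-t)@R; w[z==0]=np.nan
    return w
E
python3 - <<'E'
from h import *
import pickle
for n in ['top','side']:
    d=get(n); save(d,f'pics/{n}0.png'); pickle.dump(d,open(f'{n}0.pkl','wb'))
    R=cv2.Rodrigues(np.array(d['rvec'],float))[0];print(n,-R.T@np.array(d['tvec']).ravel(),R[2])
s=arm.observe();print(s);print(arm.pinch_z)
E
```

```text
pics
top [0.17601306 0.00970561 1.84911801] [ 0.18324543 -0.00819396 -0.98303305]
side [0.05128891 0.84962406 0.75397937] [ 0.39675313 -0.7264768  -0.56108682]
{'clock': 0.1, 'joint_positions': array([-5.32488630e+01,  2.20854901e+01,  3.87776545e-01, -2.39017677e-02,
       -6.84123740e+01, -1.48190854e+01]), 'joint_velocities': array([ 0.08746608, -0.07616577,  0.12604785,  0.2116608 ,  0.0367153 ,
       -0.11421076]), 'tau': array([-2.43353279e-04, -3.91690814e+01,  1.87933445e+01,  4.23194736e+00,
        1.34401731e-02, -7.62515538e-05]), 'tool_pos': array([ 0.23327341, -0.57925135,  0.22158294]), 'eef_rot': array([[-9.27684864e-01, -3.73363214e-01, -8.38822620e-04],
       [-3.73364138e-01,  9.27683180e-01,  1.77157119e-03],
       [ 1.16722123e-04,  1.95664606e-03, -9.99998079e-01]]), 'ft_force': array([ 0.46478888, -0.52049145, -0.34729128]), 'moment': array([-0.05826709, -0.06568148, -0.00907221]), 'grip_force': 0.0, 'width': 0.0870340021407618}
-0.0187
```

View pics/top0.png

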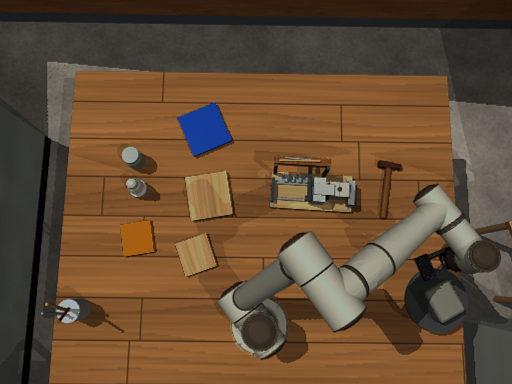

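View pics/side0.png

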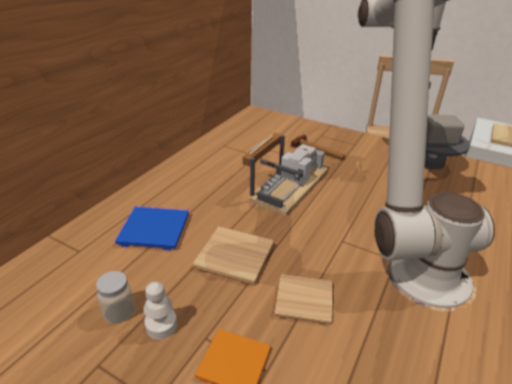

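Top view: the press is at (313,187), with the ledge at (303,160) on its far side, so press +y points to image right (world −y). The mould and fixed jaw are around (340,190). Board candidates are wood large (209,196), wood small (196,255), blue (205,130) and orange (137,238); I choose (209,196). The mallet is at (386,185), and the jar and bust are at (131,156) and (136,188).

Run:
```python
from h import *
import pickle
ims=[]
for n,(r0,r1,c0,c1) in {'top':(145,220,260,360),'side':(130,215,235,345)}.items():
    d=pickle.load(open(f'{n}0.pkl','rb')); w=cloud(d)
    im=cv2.cvtColor(d['pixels'],cv2.COLOR_RGB2BGR)[r0:r1,c0:c1]
    ims.append(cv2.resize(im,(790,int(790*(r1-r0)/(c1-c0))),interpolation=cv2.INTER_CUBIC)[:,:])
    P=w.reshape(-1,3); C=d['pixels'].reshape(-1,3).astype(int)
    print(n,'table z',np.nanmedian(P[(abs(P[:,0]-.3)<.05)&(abs(P[:,1]-.0)<.05)][:,2]))
    # boards
    z=w[...,2]; m=((z>.014)&(z<.03)&(w[...,0]>0.1)&(w[...,0]<.9)&(w[...,1]>-.5)&(w[...,1]<.6)).astype(np.uint8)
    m=cv2.morphologyEx(m,cv2.MORPH_OPEN,np.ones((3,3)))
    cs,_=cv2.findContours(m,0,2)
    for c in cs:
        if cv2.contourArea(c)<150: continue
        mm=np.zeros_like(m);cv2.drawContours(mm,[c],-1,1,-1); Q=w[(mm*m)>0]
        r=cv2.minAreaRect((Q[:,:2]*1000).astype(np.float32)); print('pix',c.mean(0).astype(int),'rect',r,'z',np.median(Q[:,2]))
    m=(P[:,0]>.3)&(P[:,0]<.8)&(P[:,1]>-.4)&(P[:,1]<0)&(P[:,2]>.03)
    for lo in np.arange(.03,.17,.01):
        Q=P[m&(P[:,2]>lo)&(P[:,2]<lo+.01)]
        if len(Q)>5: print(round(lo,2),len(Q),Q.min(0).round(3),Q.max(0).round(3))
a=cv2.resize(ims[0],(500,375));b=cv2.resize(ims[1],(500,386))
cv2.imwrite('pics/crop1.png',cv2.resize(ims[0],(790,590)))
cv2.imwrite('pics/crop2.png',cv2.resize(ims[1],(770,595)))
```

```text
top table z 0.00030963686933962076
pix [[326 205]] rect ((436.2830505371094, -249.38970947265625), (41.30294418334961, 146.5229949951172), 4.636303901672363) z 0.020313974449972072
pix [[287 194]] rect ((473.78216552734375, -110.16842651367188), (126.22360229492188, 98.044189453125), 86.28858947753906) z 0.02116101890903991
pix [[207 195]] rect ((472.0374755859375, 197.5815887451172), (171.5369415283203, 160.0507049560547), 10.027069091796875) z 0.021573481843574584
pix [[203 130]] rect ((733.1195068359375, 222.20895385742188), (174.274658203125, 158.64942932128906), 23.82596778869629) z 0.021672845091877984
0.03 138 [ 0.416 -0.357  0.03 ] [ 0.558 -0.037  0.04 ]
0.04 130 [ 0.435 -0.36   0.04 ] [ 0.558 -0.037  0.05 ]
0.05 80 [ 0.436 -0.359  0.05 ] [ 0.565 -0.037  0.06 ]
0.06 47 [ 0.435 -0.357  0.06 ] [ 0.562 -0.046  0.07 ]
0.07 222 [ 0.434 -0.347  0.07 ] [ 0.576 -0.054  0.08 ]
0.08 155 [ 0.436 -0.346  0.08 ] [ 0.554 -0.164  0.09 ]
0.09 175 [ 0.44  -0.329  0.09 ] [ 0.558 -0.049  0.1  ]
0.1 344 [ 0.442 -0.32   0.1  ] [ 0.559 -0.053  0.11 ]
0.11 126 [ 0.441 -0.314  0.11 ] [ 0.557 -0.049 
[... 1308 characters left out ...]
[ 0.438 -0.342  0.04 ] [ 0.572 -0.032  0.05 ]
0.05 105 [ 0.436 -0.336  0.05 ] [ 0.571 -0.034  0.06 ]
0.06 141 [ 0.438 -0.334  0.06 ] [ 0.608 -0.044  0.07 ]
0.07 278 [ 0.437 -0.34   0.07 ] [ 0.611 -0.042  0.08 ]
0.08 155 [ 0.44 -0.34  0.08] [ 0.588 -0.043  0.09 ]
0.09 158 [ 0.443 -0.32   0.09 ] [ 0.572 -0.043  0.1  ]
0.1 234 [ 0.444 -0.316  0.1  ] [ 0.572 -0.04   0.11 ]
0.11 147 [ 0.466 -0.264  0.11 ] [ 0.572 -0.041  0.12 ]
0.12 27 [ 0.55  -0.242  0.12 ] [ 0.595 -0.042  0.13 ]
0.13 103 [ 0.551 -0.242  0.13 ] [ 0.598 -0.041  0.14 ]
0.14 115 [ 0.551 -0.242  0.14 ] [ 0.601 -0.041  0.15 ]
0.15 245 [ 0.549 -0.242  0.15 ] [ 0.602 -0.041  0.16 ]
0.16 128 [ 0.552 -0.236  0.16 ] [ 0.596 -0.043  0.169]
```

View pics/crop1.png

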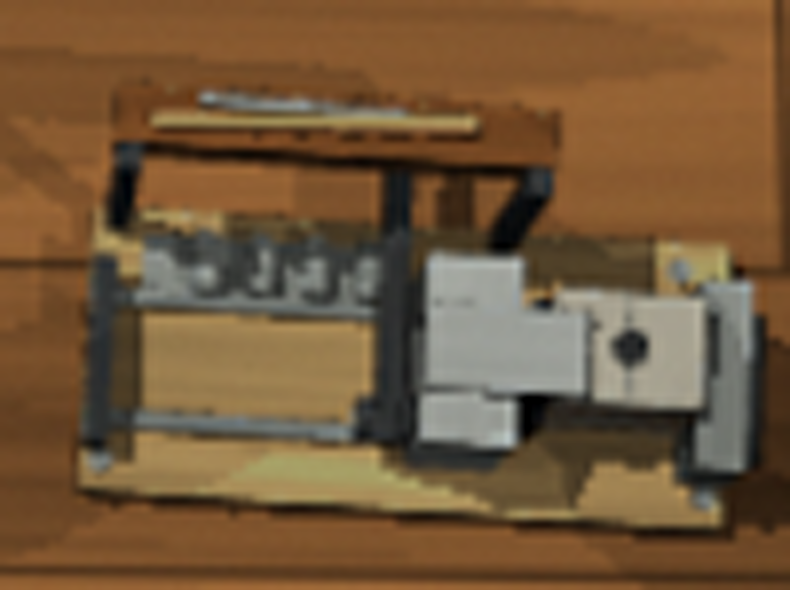

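```bash
cat >> h.py <<'E'
from scipy.spatial.transform import Rotation as Rn
def pframe():
    y=np.array([-.061,-.998,0]);y/=np.linalg.norm(y);x=np.array([y[1],-y[0],0]); return np.stack([x,y,[0,0,1]],1), np.array([.488,-.1874,0])
def toolrot(lean,R=None):
    # tool y along press -y, fingers pointing press +x & down, lean from vertical (deg)
    if R is None: R=pframe()[0]
    a=np.radians(lean); z=R@[np.sin(a),0,-np.cos(a)]; y=-R[:,1]; return np.stack([np.cross(y,z),y,z],1)
def delta(p,R,pinch=True):
    s=arm.observe(); R0=np.array(s['eef_rot']);p0=np.array(s['tool_pos'])
    if pinch: p=np.array(p)-R[:,2]*arm.pinch_z
    print('shift mm',(R0.T@(np.array(p)-p0)*1000).round(1),'rot',Rn.from_matrix(R0.T@R).as_rotvec().round(3))
def st():
    s=arm.observe();R=np.array(s['eef_rot']);print(s['clock'],'tcp',s['tool_pos'].round(4),'pinch',(s['tool_pos']+R[:,2]*arm.pinch_z).round(4),'F',s['ft_force'].round(1),'w',round(s['width'],4),'g',round(s['grip_force'],1));print('q',s['joint_positions'].round(1))
def inpress(p):
    R,o=pframe(); return (np.array(p)-o)@R
E
python3 - <<'E'
from h import *
import pickle
print([a for a in dir(arm) if a[0]!='_'])
for n in ['top','side']:
    d=pickle.load(open(f'{n}0.pkl','rb')); w=inpress(cloud(d).reshape(-1,3))*1000
    def f(lbl,m):
        Q=w[m]; print(n,lbl,len(Q), len(Q) and (np.percentile(Q,3,0).round(),np.percentile(Q,97,0).round(),np.median(Q,0).round()))
    f('tail',(w[:,0]<-103)&(w[:,0]>-135)&(abs(w[:,1]+10)<40)&(w[:,2]>50)&(w[:,2]<95))
    f('tail2',(w[:,0]<-80)&(w[:,0]>-135)&(abs(w[:,1]+10)<40)&(w[:,2]>50)&(w[:,2]<95))
    f('ledge',(w[:,0]<-60)&(w[:,2]>140)&(abs(w[:,1])<250)&(w[:,2]<162))
    f('mouldtop',(abs(w[:,0])<45)&(w[:,2]>94)&(w[:,2]<104)&(w[:,1]>73)&(w[:,1]<170))
    f('jawtop',(abs(w[:,0])<60)&(w[:,2]>106)&(w[:,2]<116)&(w[:,1]>-70)&(w[:,1]<100))
    f('fixed',(abs(w[:,0])<80)&(w[:,2]>74)&(w[:,2]<86)&(w[:,1]>130)&(w[:,1]<170))
delta([.233,-.58,.38],np.array(arm.observe()['eef_rot']),False)
delta([.70,-.2,.36],toolrot(0),False)
E
```

```text
['MotionError', 'close_job', 'get_image', 'observe', 'pinch_z']
top tail 0 0
top tail2 8 (array([-87., -16.,  71.]), array([-81.,  -5.,  79.]), array([-84., -10.,  75.]))
top ledge 361 (array([-101., -143.,  143.]), array([-64.,  50., 162.]), array([-82., -42., 157.]))
top mouldtop 169 (array([-31.,  79.,  94.]), array([ 21., 132., 104.]), array([ -4., 106.,  99.]))
top jawtop 225 (array([-33.,   6., 106.]), array([ 37.,  77., 115.]), array([  1.,  35., 110.]))
top fixed 132 (array([-43., 135.,  75.]), array([ 41., 159.,  85.]), array([  3., 148.,  80.]))
side tail 23 (array([-122.,  -20.,   66.]), array([-106.,   -8.,   80.]), array([-113.,  -17.,   75.]))
side tail2 56 (array([-120.,  -20.,   66.]), array([-82.,  -8.,  80.]), array([-99., -17.,  75.]))
side ledge 895 (array([-1140.,  -229.,   141.]), array([-68., 215., 161.]), array([-1112.,   -52.,   153.]))
side mouldtop 87 (array([-35.,  82.,  97.]), array([ 17., 129., 103.]), array([ -5., 110., 100.]))
side jawtop 176 (array([-28.,   0., 106.]), array([ 30.,  73., 114.]), array([ -1.,  31., 111.]))
side fixed 39 (array([ 13., 130.,  74.]), array([ 40., 154.,  83.]), array([ 28., 141.,  80.]))
shift mm [   0.6   -0.3 -158.4] rot [0. 0. 0.]
shift mm [-574.6  177.8 -138.1] rot [ 0.002 -0.001  0.444]
```

The two views agree with the press frame to a few mm: tail top at 79 mm, mould top at 100, jaw top at 111, board top at 22. Moving up and over.

Request:
apply_moves:
  targets: [0,0,-158,0,0,0,60,0,0,-158,0,0,0,60,0,0,-158,0,0,0,60,0,0,-158,0,0,0,60,-570,178,-140,0,0,0.444,60,-570,178,-140,0,0,0.444,60,-570,178,-140,0,0,0.444,60,-570,178,-140,0,0,0.444,60,-570,178,-140,0,0,0.444,60,-570,178,-140,0,0,0.444,60]

```text
clock: 1.1
tool_pos: [0.4596, -0.3943, 0.371]
eef_rot: [[-0.998, 0.061, -0.001], [0.061, 0.998, 0.001], [0.001, 0.001, -1.0]]
ft_force: [1.6, -1.0, 0.3]
width: 0.0601
grip_force: 0.0
```

Request:
apply_moves:
  targets: [-276,0,0,0,0,0,60,-276,0,0,0,0,0,60,-276,0,0,0,0,0,60,-276,0,0,0,0,0,60,-276,0,0,0,0,0,60,-276,0,0,0,0,0,60]

```text
clock: 1.7
tool_pos: [0.7343, -0.412, 0.3691]
eef_rot: [[-0.998, 0.06, -0.003], [0.06, 0.998, 0.002], [0.003, 0.001, -1.0]]
ft_force: [1.7, -0.5, 1.8]
width: 0.06
grip_force: 0.0
```

Run:
```python
from h import *
st()
R,o=pframe()
delta(o+R@[-190,-12,200]*1 if 0 else o+R@np.array([-.19,-.012,.20]),toolrot(45))
```

```text
1.7 tcp [ 0.7343 -0.412   0.3691] pinch [ 0.7344 -0.412   0.3878] F [ 1.7 -0.5  1.8] w 0.06 g 0.0
q [ -18.4   50.4   72.    -0.  -111.8  -75.1]
shift mm [ 82.  220.9 182.9] rot [0.001 0.783 0.002]
```

Request:
apply_moves:
  targets: [82,221,60,0,0.783,0,60,82,221,60,0,0.783,0,60,82,221,60,0,0.783,0,60,82,221,60,0,0.783,0,60,82,221,60,0,0.783,0,60,82,221,60,0,0.783,0,60,82,221,60,0,0.783,0,60,82,221,183,0,0.783,0,60,82,221,183,0,0.783,0,60,82,221,183,0,0.783,0,60]

```text
clock: 2.7
tool_pos: [0.6623, -0.1882, 0.185]
eef_rot: [[-0.704, 0.063, -0.707], [0.044, 0.998, 0.046], [0.708, 0.002, -0.706]]
ft_force: [-0.5, 0.4, -1.0]
width: 0.06
grip_force: 0.0
```

Run:
```python
from h import *
import pickle
st(); s=arm.observe();print(s['eef_rot'].round(3))
d=get('wrist');pickle.dump(d,open('w1.pkl','wb'));save(d,'pics/w1.png')
w=inpress(cloud(d).reshape(-1,3))*1000
def f(l,m):
    Q=w[m];print(l,len(Q), len(Q) and (np.percentile(Q,2,0).round(),np.percentile(Q,98,0).round()))
f('tail',(w[:,0]<-95)&(w[:,0]>-135)&(abs(w[:,1]+10)<30)&(w[:,2]>50)&(w[:,2]<95))
f('ledge',(w[:,0]<-60)&(w[:,0]>-130)&(w[:,2]>140)&(abs(w[:,1])<250)&(w[:,2]<162))
f('jawtop',(abs(w[:,0])<60)&(w[:,2]>106)&(w[:,2]<116)&(w[:,1]>-70)&(w[:,1]<100))
R,o=pframe()
delta(o+R@np.array([-.107,-.012,.070]),toolrot(45))
```

```text
2.7 tcp [ 0.6623 -0.1882  0.185 ] pinch [ 0.6755 -0.189   0.1982] F [-0.5  0.4 -1. ] w 0.06 g 0.0
q [  -2.8   56.6   47.4   -0.8 -125.8  -91. ]
[[-0.704  0.063 -0.707]
 [ 0.044  0.998  0.046]
 [ 0.708  0.002 -0.706]]
tail 438 (array([-121.,  -16.,   67.]), array([-96.,  -3.,  79.]))
ledge 8715 (array([-105., -143.,  141.]), array([-68.,  50., 160.]))
jawtop 2311 (array([-22.,   5., 107.]), array([ 17.,  77., 112.]))
shift mm [-33.4   1.4 145. ] rot [ 0.004 -0.006 -0.   ]
```

View pics/w1.png

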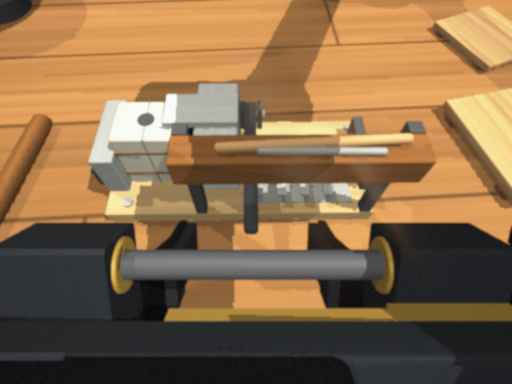

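The wrist view shows the tail end at (250,205), free under the ledge at (300,160). Its middle is at y ≈ −10 and the end at x ≈ −121, in my press frame. Approaching and gripping.

Request:
apply_moves:
  targets: [-35,-0.5,40,0,0,0,50,-35,-0.5,75,0,0,0,50,-35,-0.5,105,0,0,0,50,-35,-0.5,125,0,0,0,50,-35,-0.5,143,0,0,0,50,-35,-0.5,143,0,0,0,50,-35,-0.5,143,0,0,0,0,-35,-0.5,143,0,0,0,0,-35,-0.5,143,0,0,0,0,-35,-0.5,143,0,0,0,0]
  squeeze: 40

```text
clock: 3.75
tool_pos: [0.5885, -0.1832, 0.0634]
eef_rot: [[-0.708, 0.061, -0.703], [0.043, 0.998, 0.043], [0.704, -0.0, -0.71]]
ft_force: [0.0, 0.3, 0.5]
width: 0.0257
grip_force: 0.0
```

Run:
```python
from h import *
st(); s=arm.observe();R=s['eef_rot'];print(inpress(s['tool_pos']+R[:,2]*arm.pinch_z).round(4), (R.T@pframe()[0]).round(3))
```

```text
3.75 tcp [ 0.5885 -0.1832  0.0634] pinch [ 0.6017 -0.184   0.0767] F [0.  0.3 0.5] w 0.0257 g 0.0
q [  -2.6   53.1   22.    -0.7 -103.7  -90.8]
[-0.1133 -0.0103  0.0767] [[ 0.71  -0.     0.704]
 [-0.    -1.    -0.   ]
 [ 0.704  0.    -0.71 ]]
```

Request:
apply_moves:
  targets: [-1.4,0,7,0,0,0,26,-1.4,0,7,0,0,0,26,-1.4,0,7,0,0,0,0,-1.4,0,7,0,0,0,0,-1.4,0,7,0,0,0,0,-1.4,0,7,0,0,0,0,-1.4,0,7,0,0,0,0]
  squeeze: 40

```text
clock: 4.45
tool_pos: [0.5839, -0.1846, 0.057]
eef_rot: [[-0.707, 0.061, -0.704], [0.044, 0.998, 0.042], [0.705, -0.002, -0.709]]
ft_force: [-0.5, -5.7, -2.0]
width: 0.0132
grip_force: 40.0
```

Run:
```python
from h import *
st(); s=arm.observe();R=s['eef_rot'];print(inpress(s['tool_pos']+R[:,2]*arm.pinch_z).round(4))
```

```text
4.45 tcp [ 0.5839 -0.1846  0.057 ] pinch [ 0.597  -0.1853  0.0703] F [-0.5 -5.7 -2. ] w 0.0132 g 40.0
q [  -2.7   53.1   20.9   -0.5 -102.7  -90.8]
[-0.1087 -0.0087  0.0703]
```

Request:
apply_moves:
  targets: [0,-2,0,0,0,0,0,0,-4,0,0,0,0,0,0,-6,0,0,0,0,0,0,-8,0,0,0,0,0,0,-9,0,0,0,0,0,0,-9,0,0,0,0,0,0,-9,0,0,0,0,0]

```text
clock: 5.15
tool_pos: [0.5836, -0.1886, 0.0569]
eef_rot: [[-0.707, 0.061, -0.704], [0.04, 0.998, 0.046], [0.706, 0.004, -0.709]]
ft_force: [0.8, 8.9, 0.4]
width: 0.0136
grip_force: 40.0
```

Run:
```python
from h import *
st(); s=arm.observe();R=s['eef_rot'];print(inpress(s['tool_pos']+R[:,2]*arm.pinch_z).round(4))
```

```text
5.15 tcp [ 0.5836 -0.1886  0.0569] pinch [ 0.5968 -0.1894  0.0702] F [0.8 8.9 0.4] w 0.0136 g 40.0
q [  -3.1   53.2   21.1   -0.5 -102.8  -90.2]
[-0.1087 -0.0046  0.0702]
```

Request:
apply_moves:
  targets: [0,-2,0,0,0,0,0,0,-4,0,0,0,0,0,0,-6,0,0,0,0,0,0,-7.5,0,0,0,0,0,0,-7.5,0,0,0,0,0,0,-7.5,0,0,0,0,0]

```text
clock: 5.75
tool_pos: [0.5833, -0.1944, 0.0569]
eef_rot: [[-0.708, 0.061, -0.704], [0.039, 0.998, 0.047], [0.706, 0.006, -0.709]]
ft_force: [0.7, 14.1, 0.5]
width: 0.0136
grip_force: 40.0
```

Run:
```python
from h import *
st(); s=arm.observe();R=s['eef_rot'];print(inpress(s['tool_pos']+R[:,2]*arm.pinch_z).round(4))
```

```text
5.75 tcp [ 0.5833 -0.1944  0.0569] pinch [ 0.5965 -0.1953  0.0701] F [ 0.7 14.1  0.5] w 0.0136 g 40.0
q [  -3.5   53.3   21.3   -0.2 -102.9  -89.8]
[-0.1088  0.0013  0.0701]
```

Request:
apply_moves:
  targets: [3.5,0,-3.5,0,0,0,0,7,0,-7,0,0,0,0,11,0,-10,0,0,0,0,14.5,0,-13,0,0,0,0,18.5,0,-16,0,0,0,0,18.5,0,-16,0,0,0,0,18.5,0,-16,0,0,0,0]

```text
clock: 6.45
tool_pos: [0.5816, -0.1943, 0.0786]
eef_rot: [[-0.709, 0.061, -0.703], [0.038, 0.998, 0.049], [0.704, 0.008, -0.71]]
ft_force: [0.2, 12.3, -4.9]
width: 0.0135
grip_force: 40.0
```

Run:
```python
from h import *
st(); s=arm.observe();R=s['eef_rot'];print(inpress(s['tool_pos']+R[:,2]*arm.pinch_z).round(4))
print((R.T@pframe()[0]).round(3))
d=get('side');save(d,'pics/s2.png')
```

```text
6.45 tcp [ 0.5816 -0.1943  0.0786] pinch [ 0.5947 -0.1952  0.0919] F [ 0.2 12.3 -4.9] w 0.0135 g 40.0
q [  -3.5   51.9   21.6   -0.3 -104.5  -89.8]
[-0.107   0.0013  0.0919]
[[ 0.71   0.005  0.704]
 [-0.    -1.     0.008]
 [ 0.704 -0.006 -0.71 ]]
```

Request:
apply_moves:
  targets: [2,0,-2,0,0,0,0,2,0,-2,0,0,0,0,2,4,-2,0,0,0,0,2,8,-2,0,0,0,0,2,12,-2,0,0,0,0,2,16,-2,0,0,0,0,2,20,-2,0,0,0,0,2,25,-2,0,0,0,0]

```text
clock: 7.3
tool_pos: [0.5818, -0.1752, 0.0838]
eef_rot: [[-0.706, 0.062, -0.706], [0.045, 0.998, 0.043], [0.707, -0.001, -0.707]]
ft_force: [-4.7, -2.7, -7.5]
width: 0.0136
grip_force: 40.0
```

Run:
```python
from h import *
st(); s=arm.observe();R=s['eef_rot'];print(inpress(s['tool_pos']+R[:,2]*arm.pinch_z).round(4))
```

```text
7.3 tcp [ 0.5818 -0.1752  0.0838] pinch [ 0.595  -0.1761  0.097 ] F [-4.7 -2.7 -7.5] w 0.0136 g 40.0
q [  -2.    51.2   21.2   -1.1 -104.9  -91.4]
[-0.1061 -0.0179  0.097 ]
```

Request:
apply_moves:
  targets: [-1.5,7,1,0,0,0,0,-1.5,14,1,0,0,0,0,-1.5,21,1,0,0,0,0,-1.5,28,1,0,0,0,0,-1.5,35,1,0,0,0,0,-1.5,41,1,0,0,0,0,-1.5,47,1,0,0,0,0,-1.5,52,1,0,0,0,0,-1.5,55,1,0,0,0,0,-1.5,55,1,0,0,0,0]

```text
clock: 8.3
tool_pos: [0.5848, -0.1198, 0.0826]
eef_rot: [[-0.704, 0.061, -0.707], [0.044, 0.998, 0.043], [0.709, -0.001, -0.706]]
ft_force: [-6.5, -0.1, -5.2]
width: 0.0135
grip_force: 40.0
```

Run:
```python
from h import *
st(); s=arm.observe();R=s['eef_rot'];print(inpress(s['tool_pos']+R[:,2]*arm.pinch_z).round(4))
d=get('top');save(d,'pics/t2.png')
im=cv2.cvtColor(d['pixels'],cv2.COLOR_RGB2BGR)[140:225,255:365]
cv2.imwrite('pics/t2c.png',cv2.resize(im,(770,595),interpolation=cv2.INTER_CUBIC))
w=inpress(cloud(d).reshape(-1,3))*1000
for l,m in {'mould':(abs(w[:,0])<45)&(w[:,2]>94)&(w[:,2]<104)&(w[:,1]>30)&(w[:,1]<170),'jaw':(abs(w[:,0])<60)&(w[:,2]>106)&(w[:,2]<116)&(w[:,1]>-100)&(w[:,1]<100)}.items():
    Q=w[m];print(l,len(Q),np.percentile(Q,3,0).round(),np.percentile(Q,97,0).round())
```

```text
8.3 tcp [ 0.5848 -0.1198  0.0826] pinch [ 0.5981 -0.1207  0.0958] F [-6.5 -0.1 -5.2] w 0.0135 g 40.0
q [   1.9   50.6   20.7   -3.9 -105.   -94.9]
[-0.1058 -0.0733  0.0958]
mould 210 [-30.  66.  95.] [ 20. 132. 104.]
jaw 224 [-32. -58. 106.] [ 39.  78. 116.]
```

View pics/t2c.png

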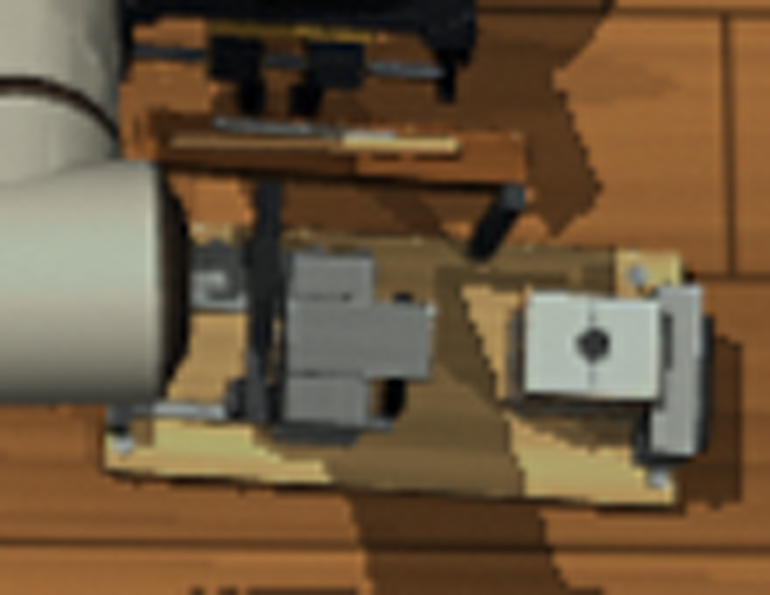

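Crop shows the jaw drawn back, its front at (430,340), and the mould alone against the fixed jaw with its top centred at (594,344). Letting go and backing out.

Request:
apply_moves:
  targets: [0,0,0,0,0,0,50,0,0,0,0,0,0,50,0,0,0,0,0,0,50,0,0,0,0,0,0,50,0,0,-30,0,0,0,50,0,0,-75,0,0,0,50,0,0,-120,0,0,0,50,60,0,-180,0,0,0,60,120,0,-220,0,0,0,80,120,0,-220,0,0,0,80]

```text
clock: 9.35
tool_pos: [0.657, -0.1239, 0.3184]
eef_rot: [[-0.707, 0.061, -0.705], [0.044, 0.998, 0.043], [0.706, -0.001, -0.708]]
ft_force: [2.0, -0.5, 0.8]
width: 0.0662
grip_force: 0.0
```

Run:
```python
from h import *
st(); R,o=pframe()
delta(o+R@np.array([-.004,.095,.25]),toolrot(0))
```

```text
9.35 tcp [ 0.657  -0.1239  0.3184] pinch [ 0.6702 -0.1247  0.3316] F [ 2.  -0.5  0.8] w 0.0662 g 0.0
q [   1.5   52.5   58.8   -5.5 -141.   -97.8]
shift mm [  52.3 -168.7  175.3] rot [-0.001 -0.784 -0.   ]
```

Request:
apply_moves:
  targets: [52,0,10,0,-0.784,0,87,52,0,10,0,-0.784,0,87,52,-100,80,0,-0.784,0,87,52,-100,80,0,-0.784,0,87,52,-169,130,0,-0.784,0,87,52,-169,130,0,-0.784,0,87,52,-169,130,0,-0.784,0,87,52,-169,130,0,-0.784,0,87]

```text
clock: 10.15
tool_pos: [0.5154, -0.2862, 0.2613]
eef_rot: [[-0.998, 0.065, -0.001], [0.065, 0.998, 0.0], [0.001, 0.0, -1.0]]
ft_force: [0.5, -0.4, 0.2]
width: 0.0871
grip_force: 0.0
```

Run:
```python
from h import *
st(); R,o=pframe()
T=toolrot(0)@Rn.from_euler('z',-90,degrees=True).as_matrix()
delta(o+R@np.array([-.004,.100,.27]),T)
```

```text
10.15 tcp [ 0.5154 -0.2862  0.2613] pinch [ 0.5154 -0.2863  0.28  ] F [ 0.5 -0.4  0.2] w 0.0871 g 0.0
q [-13.3  17.2  -1.1  -0.  -71.7 -80.4]
shift mm [29.3 -3.1 10. ] rot [ 1.000e-03 -0.000e+00 -1.575e+00]
```

Request:
apply_moves:
  targets: [29,-3,0,0,0,-1.57,87,29,-3,0,0,0,-1.57,87,29,-3,0,0,0,-1.57,87,29,-3,0,0,0,-1.57,87,29,-3,0,0,0,-1.57,87,29,-3,0,0,0,-1.57,87,29,-3,0,0,0,-1.57,87,29,-3,0,0,0,-1.57,87,29,-3,0,0,0,-1.57,87,29,-3,0,0,0,-1.57,87]

```text
clock: 11.15
tool_pos: [0.4909, -0.2852, 0.2621]
eef_rot: [[-0.124, -0.992, 0.002], [-0.992, 0.124, -0.001], [0.0, -0.002, -1.0]]
ft_force: [-0.6, -1.0, -0.1]
width: 0.0865
grip_force: 0.0
```

Run:
```python
from h import *
st(); R,o=pframe()
d=get('wrist');save(d,'pics/w2.png')
w=inpress(cloud(d).reshape(-1,3))*1000
for l,m in {'mould':(abs(w[:,0])<45)&(w[:,2]>96)&(w[:,2]<104)&(w[:,1]>30)&(w[:,1]<170),'fixed':(abs(w[:,0])<80)&(w[:,2]>74)&(w[:,2]<86)&(w[:,1]>128)&(w[:,1]<170),'ledge':(w[:,0]<-70)&(w[:,2]>140)&(w[:,2]<165)&(w[:,1]<100),'jaw':(abs(w[:,0])<60)&(w[:,2]>106)&(w[:,2]<116)&(w[:,1]>-100)&(w[:,1]<60)}.items():
    Q=w[m];print(l,len(Q),len(Q) and (np.percentile(Q,1,0).round(),np.percentile(Q,99,0).round()))
    if l=='mould' and len(Q): print(cv2.minAreaRect(Q[:,:2].astype(np.float32)))
```

```text
11.15 tcp [ 0.4909 -0.2852  0.2621] pinch [ 0.4909 -0.2852  0.2808] F [-0.6 -1.  -0.1] w 0.0865 g 0.0
q [-13.8  14.9  -4.2   0.  -70.8   6.7]
mould 3399 (array([-35.,  65.,  98.]), array([ 18., 133., 102.]))
((-8.099967956542969, 98.57356262207031), (54.942665100097656, 70.11447143554688), 1.0991497039794922)
fixed 2079 (array([-47., 133.,  78.]), array([ 41., 158.,  83.]))
ledge 1334 (array([-103.,  -34.,  141.]), array([-71.,  53., 165.]))
jaw 1051 (array([-21., -54., 109.]), array([ 18., -17., 113.]))
```

View pics/w2.png

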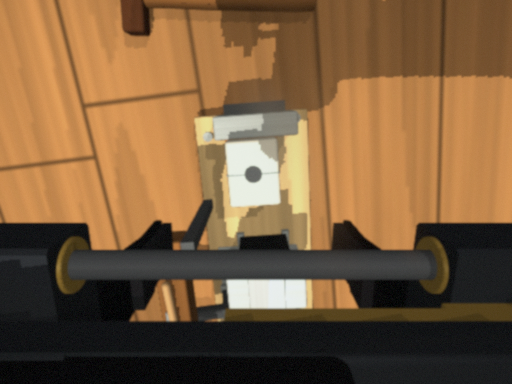

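Wrist view: mould top centred at (253,173), free on both x sides, and the jaw is well back. Its rectangle measures 55x70 mm, centred at press (−8, 98.6), top at 100 mm.

Run:
```python
from h import *
R,o=pframe(); R2=R@Rn.from_euler('z',1.1,degrees=True).as_matrix()
T=toolrot(0,R2)@Rn.from_euler('z',-90,degrees=True).as_matrix()
delta(o+R@np.array([-.008,.102,.278]),T)
delta(o+R@np.array([-.008,.102,.078]),T)
```

```text
shift mm [4.5 0.7 2.7] rot [-0.002 -0.001 -0.079]
shift mm [  4.5   1.2 202.7] rot [-0.002 -0.001 -0.079]
```

Request:
apply_moves:
  targets: [4.5,1,20,0,0,-0.079,87,4.5,1,60,0,0,-0.079,87,4.5,1,100,0,0,-0.079,87,4.5,1,130,0,0,-0.079,87,4.5,1,130,0,0,-0.079,87]

```text
clock: 11.7
tool_pos: [0.4861, -0.2886, 0.1272]
eef_rot: [[-0.055, -0.998, -0.008], [-0.998, 0.055, 0.003], [-0.003, 0.008, -1.0]]
ft_force: [-0.2, 0.5, 0.4]
width: 0.0869
grip_force: 0.0
```

Run:
```python
from h import *
st()
R,o=pframe(); R2=R@Rn.from_euler('z',1.1,degrees=True).as_matrix()
T=toolrot(0,R2)@Rn.from_euler('z',-90,degrees=True).as_matrix()
delta(o+R@np.array([-.008,.102,.078]),T)
```

```text
11.7 tcp [ 0.4861 -0.2886  0.1272] pinch [ 0.4862 -0.2887  0.1459] F [-0.2  0.5  0.4] w 0.0869 g 0.0
q [-14.3  21.5 -15.2  -0.1 -53.7  11.2]
shift mm [ 1.  -4.3 67.9] rot [ 0.008  0.003 -0.013]
```

Request:
apply_moves:
  targets: [1,-4,0,0.003,0,-0.01,87,1,-4,25,0.003,0,-0.01,87,1,-4,50,0.003,0,-0.01,87,1,-4,67,0.003,0,-0.01,87,1,-4,67,0.003,0,-0.01,87,1,-4,67,0.003,0,-0.01,87]

```text
clock: 12.3
tool_pos: [0.4941, -0.2919, 0.0664]
eef_rot: [[-0.042, -0.999, 0.008], [-0.999, 0.042, -0.002], [0.002, -0.008, -1.0]]
ft_force: [-0.5, 0.5, 0.3]
width: 0.0871
grip_force: 0.0
```

Run:
```python
from h import *
st()
R,o=pframe(); R2=R@Rn.from_euler('z',1.1,degrees=True).as_matrix()
T=toolrot(0,R2)@Rn.from_euler('z',-90,degrees=True).as_matrix()
delta(o+R@np.array([-.008,.102,.078]),T)
```

```text
12.3 tcp [ 0.4941 -0.2919  0.0664] pinch [ 0.494  -0.2919  0.0851] F [-0.5  0.5  0.3] w 0.0871 g 0.0
q [-14.4  26.  -18.4  -0.  -45.1  12. ]
shift mm [-2.1  4.5  7. ] rot [-0.008 -0.002 -0.   ]
```

Request:
apply_moves:
  targets: [-1,2.5,4,0,0,0,87,-1,2.5,4,0,0,0,87,-1,2.5,4,0,0,0,87,-1,2.5,4,0,0,0,87]

```text
clock: 12.7
tool_pos: [0.4898, -0.2904, 0.0607]
eef_rot: [[-0.043, -0.999, 0.005], [-0.999, 0.043, -0.001], [0.0, -0.005, -1.0]]
ft_force: [0.5, -0.1, -0.3]
width: 0.0869
grip_force: 0.0
```

Run:
```python
from h import *
st()
R,o=pframe(); R2=R@Rn.from_euler('z',1.1,degrees=True).as_matrix()
T=toolrot(0,R2)@Rn.from_euler('z',-90,degrees=True).as_matrix()
delta(o+R@np.array([-.008,.102,.078]),T)
```

```text
12.7 tcp [ 0.4898 -0.2904  0.0607] pinch [ 0.4897 -0.2904  0.0794] F [ 0.5 -0.1 -0.3] w 0.0869 g 0.0
q [-14.4  26.2 -19.2  -0.1 -44.3  12. ]
shift mm [-0.7  0.1  1.4] rot [-0.005 -0.    -0.001]
```

Aligned to about a millimetre; closing.

Request:
apply_moves:
  targets: [0,0,1,-0.004,0,0,45,0,0,1,-0.004,0,0,45,0,0,1,-0.004,0,0,45,0,0,1,-0.004,0,0,45,0,0,1,-0.004,0,0,45,0,0,1,-0.004,0,0,45,0,0,1,-0.004,0,0,45,0,0,1,-0.004,0,0,45]
  squeeze: 40

```text
clock: 13.5
tool_pos: [0.4899, -0.2903, 0.0592]
eef_rot: [[-0.043, -0.999, 0.001], [-0.999, 0.043, -0.0], [0.0, -0.001, -1.0]]
ft_force: [1.8, 0.1, -1.1]
width: 0.0537
grip_force: 40.0
```

Request:
apply_moves:
  targets: [0,0,-5,0,0,0,45,0,0,-12,0,0,0,45,0,0,-20,0,0,0,45,0,0,-30,0,0,0,45,0,0,-40,0,0,0,45,0,0,-50,0,0,0,45,0,0,-50,0,0,0,45,0,0,-50,0,0,0,45]

```text
clock: 14.3
tool_pos: [0.4897, -0.2902, 0.1095]
eef_rot: [[-0.043, -0.999, 0.001], [-0.999, 0.043, -0.0], [0.0, -0.001, -1.0]]
ft_force: [-0.3, 0.2, -5.0]
width: 0.0537
grip_force: 40.0
```

Run:
```python
from h import *
st()
d=get('side');save(d,'pics/s3.png')
im=cv2.cvtColor(d['pixels'],cv2.COLOR_RGB2BGR)[90:240,220:370]
cv2.imwrite('pics/s3c.png',cv2.resize(im,(590,590),interpolation=cv2.INTER_CUBIC))
```

```text
14.3 tcp [ 0.4897 -0.2902  0.1095] pinch [ 0.4897 -0.2902  0.1282] F [-0.3  0.2 -5. ] w 0.0537 g 40.0
q [-14.4  22.7 -16.3  -0.  -50.9  11.9]
```

View pics/s3c.png

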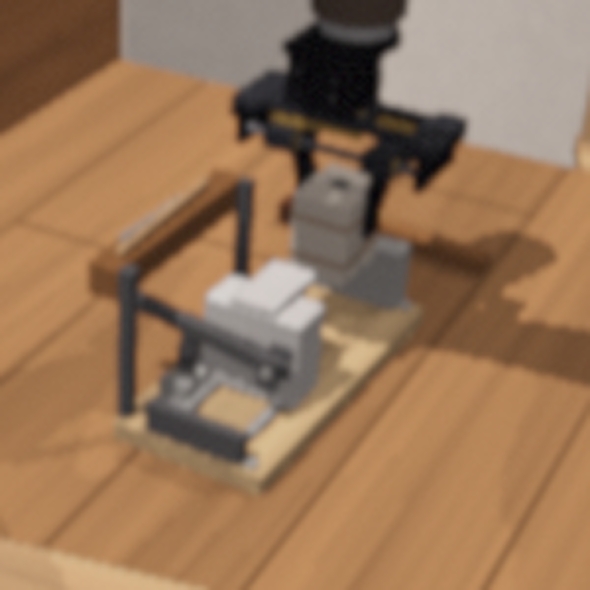

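Mould (335,225 in the crop) hangs upright in the grip, clear of the press.

Run:
```python
from h import *
s=arm.observe(); R0=s['eef_rot']
T=Rn.from_euler('z',12.4,degrees=True).as_matrix()@np.array([[-.043,-.999,0],[-.999,.043,0],[0,0,-1.]])
delta([.4897,-.2902,.25],R0); delta([.473,.196,.25],T)
```

```text
shift mm [  -0.    -0.3 -122.2] rot [0. 0. 0.]
shift mm [-485.1   37.3 -122.2] rot [-0.     0.    -0.216]
```

Request:
apply_moves:
  targets: [0,0,-25,0,0,0,45,0,0,-60,0,0,0,45,0,0,-95,0,0,0,45,0,0,-122,0,0,0,45,-20,1,-122,0,0,0,45,-55,4,-122,0,0,0,45,-95,7,-122,0,0,0,45,-135,10,-122,0,0,-0.05,45,-175,13,-122,0,0,-0.07,45,-215,16,-122,0,0,-0.09,45]

```text
clock: 15.35
tool_pos: [0.4822, -0.0734, 0.2306]
eef_rot: [[0.047, -0.999, -0.001], [-0.999, -0.047, -0.0], [0.0, 0.001, -1.0]]
ft_force: [1.0, 0.8, -4.5]
width: 0.0538
grip_force: 40.0
```

Request:
apply_moves:
  targets: [-40,3,0,0,0,-0.03,45,-80,6,0,0,0,-0.06,45,-120,9,0,0,0,-0.09,45,-160,12,0,0,0,-0.12,45,-200,15,0,0,0,-0.13,45,-235,18,0,0,0,-0.13,45,-260,20,0,0,0,-0.13,45,-270,21,0,0,0,-0.13,45,-270,21,0,0,0,-0.13,45,-270,21,0,0,0,-0.13,45]

```text
clock: 16.35
tool_pos: [0.4489, 0.1931, 0.2307]
eef_rot: [[0.176, -0.984, -0.001], [-0.984, -0.176, -0.001], [0.001, 0.001, -1.0]]
ft_force: [-0.1, -0.8, -3.5]
width: 0.0538
grip_force: 40.0
```

Run:
```python
from h import *
st()
T=Rn.from_euler('z',12.4,degrees=True).as_matrix()@np.array([[-.043,-.999,0],[-.999,.043,0],[0,0,-1.]])
delta([.473,.196,.10],T); print(arm.observe()['eef_rot'].round(3))
d=get('side');save(d,'pics/s4.png')
w=cloud(d); z=w[...,2]
# mould lower face height check
m=(abs(w[...,0]-.473)<.06)&(abs(w[...,1]-.2)<.06)&(z>.1)&(z<.32)
px=d['pixels'].astype(int); g=m&((px.max(-1)-px.min(-1))<60)&(px.mean(-1)>90)
Q=w[g]; print(len(Q),np.percentile(Q,1,0).round(3),np.percentile(Q,99,0).round(3))
```

```text
16.35 tcp [0.4489 0.1931 0.2307] pinch [0.4489 0.1932 0.2494] F [-0.1 -0.8 -3.5] w 0.0538 g 40.0
q [ 42.4   8.3 -17.3   0.  -64.5 -32.2]
shift mm [  1.3 -24.4 149.4] rot [ 0.001 -0.001  0.003]
[[ 0.176 -0.984 -0.001]
 [-0.984 -0.176 -0.001]
 [ 0.001  0.001 -1.   ]]
1077 [0.417 0.17  0.196] [0.483 0.238 0.319]
```

View pics/s4.png

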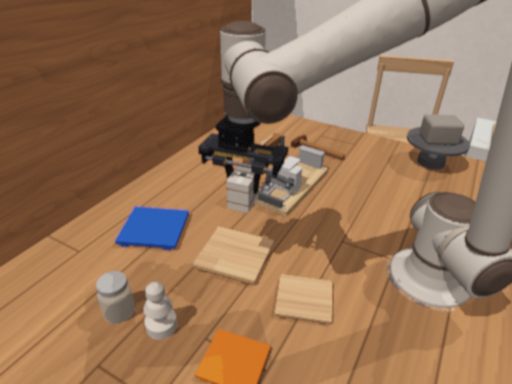

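Mould (240,187) hangs upright above the larger wooden board (235,255). The other things are unmoved. Lowering.

Request:
apply_moves:
  targets: [1,-24,0,0,0,0,45,1,-24,30,0,0,0,45,1,-24,65,0,0,0,45,1,-24,100,0,0,0,45,1,-24,130,0,0,0,45,1,-24,149,0,0,0,45,1,-24,155,0,0,0,45,1,-24,155,0,0,0,45,1,-24,155,0,0,0,45,1,-24,155,0,0,0,45]

```text
clock: 17.4
tool_pos: [0.474, 0.1977, 0.0776]
eef_rot: [[0.176, -0.984, 0.003], [-0.984, -0.176, 0.002], [-0.001, -0.003, -1.0]]
ft_force: [-0.2, 0.2, -4.2]
width: 0.0536
grip_force: 40.0
```

Run:
```python
from h import *
st()
T=Rn.from_euler('z',12.4,degrees=True).as_matrix()@np.array([[-.043,-.999,0],[-.999,.043,0],[0,0,-1.]])
delta([.473,.196,.08],T)
```

```text
17.4 tcp [0.474  0.1977 0.0776] pinch [0.4739 0.1976 0.0963] F [-0.2  0.2 -4.2] w 0.0536 g 40.0
q [ 40.8  20.4 -26.1   0.  -43.3 -30.7]
shift mm [ 1.5  1.3 16.3] rot [-0.003  0.001  0.004]
```

Request:
apply_moves:
  targets: [0,0,3,0,0,0,45,0,0,6,0,0,0,45,0,0,9,0,0,0,45,0,0,11,0,0,0,45,0,0,13,0,0,0,45,0,0,14,0,0,0,45,0,0,15,0,0,0,45,0,0,15,0,0,0,45]

```text
clock: 18.2
tool_pos: [0.4731, 0.1973, 0.0612]
eef_rot: [[0.176, -0.984, 0.0], [-0.984, -0.176, 0.0], [-0.0, -0.0, -1.0]]
ft_force: [0.5, -0.5, -5.1]
width: 0.0535
grip_force: 40.0
```

Run:
```python
from h import *
st()
```

```text
18.2 tcp [0.4731 0.1973 0.0612] pinch [0.4731 0.1973 0.0799] F [ 0.5 -0.5 -5.1] w 0.0535 g 40.0
q [ 40.8  21.8 -27.1   0.  -41.1 -30.7]
```

Request:
apply_moves:
  targets: [0,0,0.5,0,0,0,45,0,0,1,0,0,0,45,0,0,1.5,0,0,0,45,0,0,1.5,0,0,0,45,0,0,1.5,0,0,0,45]

```text
clock: 18.7
tool_pos: [0.4731, 0.1973, 0.0611]
eef_rot: [[0.176, -0.984, 0.001], [-0.984, -0.176, 0.0], [0.0, -0.001, -1.0]]
ft_force: [-3.7, 0.1, 7.9]
width: 0.0537
grip_force: 40.0
```

Contact with the board, about 12 N. Easing off and opening.

Request:
apply_moves:
  targets: [0,0,-0.7,0,0,0,45,0,0,-0.7,0,0,0,45,0,0,-0.7,0,0,0,58,0,0,-0.7,0,0,0,70,0,0,-0.7,0,0,0,87,0,0,-0.7,0,0,0,87,0,0,-0.7,0,0,0,87,0,0,-0.7,0,0,0,87]
  squeeze: 15

```text
clock: 19.5
tool_pos: [0.473, 0.1972, 0.0602]
eef_rot: [[0.176, -0.984, -0.0], [-0.984, -0.176, -0.0], [0.0, 0.0, -1.0]]
ft_force: [-0.1, 0.4, 0.5]
width: 0.0848
grip_force: 0.0
```

Request:
apply_moves:
  targets: [0,0,-15,0,0,0,87,0,0,-40,0,0,0,87,0,0,-80,0,0,0,87,0,0,-120,0,0,0,87,0,0,-150,0,0,0,87,0,0,-150,0,0,0,87,0,0,-150,0,0,0,87]

```text
clock: 20.2
tool_pos: [0.4728, 0.1973, 0.2107]
eef_rot: [[0.176, -0.984, 0.001], [-0.984, -0.176, 0.001], [-0.001, -0.001, -1.0]]
ft_force: [-0.3, 0.4, -0.8]
width: 0.0871
grip_force: 0.0
```

Run:
```python
from h import *
st()
d=get('side');save(d,'pics/s5.png')
for n,dd in {'side':d,'wrist':get('wrist')}.items():
    w=cloud(dd);z=w[...,2]
    m=(abs(w[...,0]-.473)<.08)&(abs(w[...,1]-.2)<.08)&(z>.097)&(z<.108)
    Q=w[m]; print(n,len(Q), len(Q)>9 and (cv2.minAreaRect((Q[:,:2]*1000).astype(np.float32)),np.median(Q[:,2]), np.linalg.lstsq(np.c_[Q[:,:2],np.ones(len(Q))],Q[:,2],rcond=None)[0][:2]))
w=inpress(cloud(d).reshape(-1,3))*1000
Q=w[(abs(w[:,0])<60)&(w[:,2]>106)&(w[:,2]<116)&(w[:,1]>-100)&(w[:,1]<100)];print('jaw',np.percentile(Q,3,0),np.percentile(Q,97,0))
```

```text
20.2 tcp [0.4728 0.1973 0.2107] pinch [0.4728 0.1973 0.2294] F [-0.3  0.4 -0.8] w 0.0871 g 0.0
q [ 40.8  11.6 -16.2  -0.  -62.1 -30.7]
side 411 (((473.6095886230469, 203.6080780029297), (55.73076629638672, 75.62987518310547), 9.213354110717773), np.float64(0.10259996833637756), array([ 0.01365533, -0.0092029 ]))
wrist 4703 (((472.3774108886719, 200.88174438476562), (54.89337158203125, 69.92081451416016), 10.600959777832031), np.float64(0.10220671952485301), array([0.00060108, 0.00399916]))
jaw [-27.71104339 -63.77302712 106.53602045] [ 26.59883669   7.87818393 113.84087127]
```

View pics/s5.png

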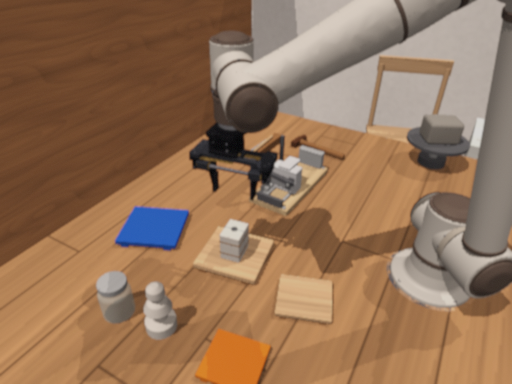

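The mould stands upright at (235,240), centred on the board within 3 mm. Its top is level at 102 mm, the jaw is back about 65 mm and the gripper is clear.

```bash
python3 -c "
from station import arm
print(arm.close_job())"
```

```text
the job is handed in; nothing more can be done
None
```

The job is handed in at about 20 s: the pawl was lifted, the jaw drawn back about 65 mm, and the mould stands upright and let go within about 3 mm of the drying board's middle; the hand-in returned no verdict.

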